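# Find the rattling parts tin

## Robot

A 6-joint arm with a two-finger parallel gripper is mounted at the origin on the work surface. World frame = base frame: x ahead of the robot, y to its left, z up, the work surface at z = 0. Lengths are in m, angles in rad, forces in N, time in s.
With the tool pointing down it reaches from about 0.35 to 0.85 m from the base axis. Payload 8.1 kg.
Tool frame: the origin (TCP) lies between the finger pads; the fingertips stand 11 mm ahead of it and the grasp point (between the pads) lies 8 mm behind it; y points along the fingers, x is the direction in which the jaws open and shut, and the axes are right-handed (so a half turn about y gives the same grasp; the last joint's range is limited). The gripper opens to 93 mm and grips with 3 to 60 N. Pads are 15 mm wide; open, the fingers measure 128 mm over their backs; the gripper's body (75 mm by 188 mm) begins 65 mm behind the grasp point.
Start: joints at [-1.306, 0.13, 1.488, -0, 1.523, -0.085], TCP at [0.206, -0.564, 0.23] pointing down, gripper open.
Joint ranges: [-2.96, 2.96], [-0.89, 2.26], [0.02, 2.5], [-1.34, 4.48], [0, 2.73], [-2.66, 2.66]. Speed limits (rad/s): [2.39, 2.39, 2.79, 3.14, 3.14, 3.14].

## Interface

Orientations are given as a rotation vector (axis times angle).
In Python, from plant import readout, optics, robot gives the robot as it stands.
- The arm moves only by the shell command python3 -m creep 'ROWS' [FORCE]. ROWS is JSON, a list that holds one entry, the list of rows, each a list of 7 numbers: the closure, from 0 (fully open) to 1 (shut), then the shift along the tool's x, y, z in cm, then the turn, a rotation vector about the tool's x, y, z in degrees. In form: [[[grip, x, y, z, wx, wy, wz], ...]]. A call has exactly 8 rows; each row shifts and turns the pose as measured when the row begins, along the tool's axes as they then stand; what a row does not reach is not made up. A row lasts 1/10 s, in which the tool goes at most 50 mm and 8.59 degrees, less where a joint would pass 70% of its speed; a pose out of reach is approached as far as the arm can. A call is refused whole if a number of a shift passes 5 or a number of a turn 8.59, either way. A call with a gripper value outside its range is refused whole. The fingers move at their own pace and stop on an object; FORCE is the grip in N (left out, the last holds). Time passes only in rows, so rows that do not move let the fingers close, or fill a call up. It gives the time, the measured TCP pose, the force and the opening at its end, in the units of the state.
- readout.read_state(): the state, without advancing time (a new reading comes with each control period).
- optics.read_camera(name): name is "side" or "top" or "wrist"; returns a dict with "frame" (480x640x3 uint8, red, green, blue), "depth" (480x640 float32, m along the optical axis (not along the pixel's ray), 0 where there is no reading), "intrinsics" (3x3 intrinsics, pixels), "R" (3x3) and "t" (3): a world point X has camera coordinates R X + t. Camera axes: x right, y down, z forward; pixel columns grow to the right and rows downward; lengths in m; the calibration is good to about 2 mm. A picture is of the moment at which its call begins.
- robot.close_job(): hands the job in, once; it reports no verdict.
The state is a dict: "t": time; "q": joint angles; "dq": joint speeds; "joint_torque": joint torques, N m; "tool_pos": TCP position; "orientation": TCP orientation; "force": force on the tool from outside, world axes, zero at the start; "wrist_torque": the same for the moment, N m; "opening": finger opening in m.
Only numpy, scipy, OpenCV 4.12 (cv2) and the standard library are available. Lean on these libraries where they do the work, as an engineer would, in place of code of your own. Each camera call takes 0.05 s, during which the arm holds its last target. There are 200 camera calls.

## Task

One of the three closed parts tins on the rubber mat has a part loose inside: going from your left to right, try all three, one at a time, even if you have already found it - pick the tin up, shake or tip it end to end, and put it back upright where it stood before trying the next (the last need not go back if it is the rattler). Then present the one that rattles: finish while still holding it in the gripper, level and still, in the air about 12 cm above the middle of the round steel plate, with the other two tins standing back in their places. Leave the spool, the hammer and the angle steel alone.

Things in the scene. Friction and masses are not known exactly. Their poses are not given: they have to be found in the camera images.
- tin_1_center (a point): one of three look-alike closed aluminium tins, 110 (its x) x 54 (y) x 50 mm high with flat upright sides, 0.4 kg; given at its centre, 25 mm above the underside, x along the length, z up. The names do not tell which one rattles: that changes from start to start
- tin_2_center (a point): a second tin, outwardly the same. About all three: one of them (any) holds a loose 0.2 kg smooth steel part, 30 mm in size, that starts near the middle and slides lengthwise up to 36 mm either way, stopping with a knock and shifting the tin's balance; it needs a tip of some 15 degrees or more, or a brisk lengthwise shake, to slide
- tin_3_center (a point): the third tin, outwardly the same. About all three: the two that do not rattle are packed tight with 0.2 kg that cannot shift; tins differ by some 0.05 kg in weight, which tells nothing
- place_left (a point): centre of the left (robot's left, +y end) of three places on a fixed black rubber mat, 190 x 450 x 3 mm; each place is outlined in white, 136 x 82 mm, long side along the mat's short side (point's x), the places 150 mm apart along the point's y. The point lies on the mat's top face, 3 mm above the bench. A tin stands in each place, its length along the point's x, up to 8 mm off centre
- place_middle (a point): the same for the middle place
- place_right (a point): the same for the right place (the robot's right)
- plate_top (a point): centre of the top face of a fixed round bare-steel plate, 110 mm across and 10 mm high, lying on the bench beyond the mat; z up
- spool: bystander: a grey wire spool standing on its flange, 100 mm across, 50 mm high, origin at the centre of its underside; not to be moved
- hammer: bystander: a hammer lying on the bench, some 260 mm long, handle along its -x, head at +x; not to be moved
- angle: bystander: a dark steel angle offcut, 120 x 50 x 50 mm, origin at the centre of its underside; not to be moved
Not all that is in view belongs to the job. What is shaped like the part that bears tin_3_center but yellow is not meant. What is shaped like the part that bears tin_1_center but yellow is not meant.

How it is judged:
On the way, in this order (a step that is already met when the one before it is completed fails the run):
1. the left tin is lifted clear and shaken or tipped in the grip, while the other two stand in their places (not ((horizontal distance between tin_1_center and place_left below 0.04 m and height (world z) of tin_1_center below 0.04 m and angle between tin_1_center's own z axis and vertical below 0.15 rad) or (horizontal distance between tin_2_center and place_left below 0.04 m and height (world z) of tin_2_center below 0.04 m and angle between tin_2_center's own z axis and vertical below 0.15 rad) or (horizontal distance between tin_3_center and place_left below 0.04 m and height (world z) of tin_3_center below 0.04 m and angle between tin_3_center's own z axis and vertical below 0.15 rad)) and ((horizontal distance between tin_1_center and place_middle below 0.04 m and height (world z) of tin_1_center below 0.04 m and angle between tin_1_center's own z axis and vertical below 0.15 rad) or (horizontal distance between tin_2_center and place_middle below 0.04 m and height (world z) of tin_2_center below 0.04 m and angle between tin_2_center's own z axis and vertical below 0.15 rad) or (horizontal distance between tin_3_center and place_middle below 0.04 m and height (world z) of tin_3_center below 0.04 m and angle between tin_3_center's own z axis and vertical below 0.15 rad)) and ((horizontal distance between tin_1_center and place_right below 0.04 m and height (world z) of tin_1_center below 0.04 m and angle between tin_1_center's own z axis and vertical below 0.15 rad) or (horizontal distance between tin_2_center and place_right below 0.04 m and height (world z) of tin_2_center below 0.04 m and angle between tin_2_center's own z axis and vertical below 0.15 rad) or (horizontal distance between tin_3_center and place_right below 0.04 m and height (world z) of tin_3_center below 0.04 m and angle between tin_3_center's own z axis and vertical below 0.15 rad)) and ((height (world z) of tin_1_center above 0.055 m and contact force between the fingers and tin_1 above 0.5 N and (linear speed of tin_1 above 0.08 m/s or angular speed of tin_1 above 0.3 rad/s)) or (height (world z) of tin_2_center above 0.055 m and contact force between the fingers and tin_2 above 0.5 N and (linear speed of tin_2 above 0.08 m/s or angular speed of tin_2 above 0.3 rad/s)) or (height (world z) of tin_3_center above 0.055 m and contact force between the fingers and tin_3 above 0.5 N and (linear speed of tin_3 above 0.08 m/s or angular speed of tin_3 above 0.3 rad/s)))), for 0.04 s.
2. the middle tin is lifted clear and shaken or tipped in the grip, while the other two stand in their places (not ((horizontal distance between tin_1_center and place_middle below 0.04 m and height (world z) of tin_1_center below 0.04 m and angle between tin_1_center's own z axis and vertical below 0.15 rad) or (horizontal distance between tin_2_center and place_middle below 0.04 m and height (world z) of tin_2_center below 0.04 m and angle between tin_2_center's own z axis and vertical below 0.15 rad) or (horizontal distance between tin_3_center and place_middle below 0.04 m and height (world z) of tin_3_center below 0.04 m and angle between tin_3_center's own z axis and vertical below 0.15 rad)) and ((horizontal distance between tin_1_center and place_left below 0.04 m and height (world z) of tin_1_center below 0.04 m and angle between tin_1_center's own z axis and vertical below 0.15 rad) or (horizontal distance between tin_2_center and place_left below 0.04 m and height (world z) of tin_2_center below 0.04 m and angle between tin_2_center's own z axis and vertical below 0.15 rad) or (horizontal distance between tin_3_center and place_left below 0.04 m and height (world z) of tin_3_center below 0.04 m and angle between tin_3_center's own z axis and vertical below 0.15 rad)) and ((horizontal distance between tin_1_center and place_right below 0.04 m and height (world z) of tin_1_center below 0.04 m and angle between tin_1_center's own z axis and vertical below 0.15 rad) or (horizontal distance between tin_2_center and place_right below 0.04 m and height (world z) of tin_2_center below 0.04 m and angle between tin_2_center's own z axis and vertical below 0.15 rad) or (horizontal distance between tin_3_center and place_right below 0.04 m and height (world z) of tin_3_center below 0.04 m and angle between tin_3_center's own z axis and vertical below 0.15 rad)) and ((height (world z) of tin_1_center above 0.055 m and contact force between the fingers and tin_1 above 0.5 N and (linear speed of tin_1 above 0.08 m/s or angular speed of tin_1 above 0.3 rad/s)) or (height (world z) of tin_2_center above 0.055 m and contact force between the fingers and tin_2 above 0.5 N and (linear speed of tin_2 above 0.08 m/s or angular speed of tin_2 above 0.3 rad/s)) or (height (world z) of tin_3_center above 0.055 m and contact force between the fingers and tin_3 above 0.5 N and (linear speed of tin_3 above 0.08 m/s or angular speed of tin_3 above 0.3 rad/s)))), for 0.04 s.
3. the right tin is lifted clear and shaken or tipped in the grip, while the other two stand in their places (not ((horizontal distance between tin_1_center and place_right below 0.04 m and height (world z) of tin_1_center below 0.04 m and angle between tin_1_center's own z axis and vertical below 0.15 rad) or (horizontal distance between tin_2_center and place_right below 0.04 m and height (world z) of tin_2_center below 0.04 m and angle between tin_2_center's own z axis and vertical below 0.15 rad) or (horizontal distance between tin_3_center and place_right below 0.04 m and height (world z) of tin_3_center below 0.04 m and angle between tin_3_center's own z axis and vertical below 0.15 rad)) and ((horizontal distance between tin_1_center and place_left below 0.04 m and height (world z) of tin_1_center below 0.04 m and angle between tin_1_center's own z axis and vertical below 0.15 rad) or (horizontal distance between tin_2_center and place_left below 0.04 m and height (world z) of tin_2_center below 0.04 m and angle between tin_2_center's own z axis and vertical below 0.15 rad) or (horizontal distance between tin_3_center and place_left below 0.04 m and height (world z) of tin_3_center below 0.04 m and angle between tin_3_center's own z axis and vertical below 0.15 rad)) and ((horizontal distance between tin_1_center and place_middle below 0.04 m and height (world z) of tin_1_center below 0.04 m and angle between tin_1_center's own z axis and vertical below 0.15 rad) or (horizontal distance between tin_2_center and place_middle below 0.04 m and height (world z) of tin_2_center below 0.04 m and angle between tin_2_center's own z axis and vertical below 0.15 rad) or (horizontal distance between tin_3_center and place_middle below 0.04 m and height (world z) of tin_3_center below 0.04 m and angle between tin_3_center's own z axis and vertical below 0.15 rad)) and ((height (world z) of tin_1_center above 0.055 m and contact force between the fingers and tin_1 above 0.5 N and (linear speed of tin_1 above 0.08 m/s or angular speed of tin_1 above 0.3 rad/s)) or (height (world z) of tin_2_center above 0.055 m and contact force between the fingers and tin_2 above 0.5 N and (linear speed of tin_2 above 0.08 m/s or angular speed of tin_2 above 0.3 rad/s)) or (height (world z) of tin_3_center above 0.055 m and contact force between the fingers and tin_3 above 0.5 N and (linear speed of tin_3 above 0.08 m/s or angular speed of tin_3 above 0.3 rad/s)))), for 0.04 s.
At the end, for the whole second after the job is handed in: The tin with the loose part is held in the fingers, still, level within 0.2 rad, its centre within 40 mm of the plate's centre line and 90 to 220 mm above the bench, resting on nothing else; the other two tins stand upright, released, within 35 mm of where they stood (((distance between loose_part_center and tin_1_center below 0.06 m and horizontal distance between tin_1_center and plate_top below 0.04 m and height (world z) of tin_1_center between 0.09 and 0.22 m and angle between tin_1_center's own z axis and vertical below 0.2 rad and contact force between the fingers and tin_1 above 1 N and linear speed of tin_1 below 0.03 m/s and contact force between tin_1 and spool below 0.1 N and contact force between tin_1 and hammer below 0.1 N and contact force between tin_1 and angle below 0.1 N and (distance of tin_2_center from where it was at the start of the episode below 0.035 m and angle between tin_2_center's own z axis and vertical below 0.1 rad and contact force between the fingers and tin_2 below 0.2 N and linear speed of tin_2 below 0.03 m/s) and (distance of tin_3_center from where it was at the start of the episode below 0.035 m and angle between tin_3_center's own z axis and vertical below 0.1 rad and contact force between the fingers and tin_3 below 0.2 N and linear speed of tin_3 below 0.03 m/s)) or (distance between loose_part_center and tin_2_center below 0.06 m and horizontal distance between tin_2_center and plate_top below 0.04 m and height (world z) of tin_2_center between 0.09 and 0.22 m and angle between tin_2_center's own z axis and vertical below 0.2 rad and contact force between the fingers and tin_2 above 1 N and linear speed of tin_2 below 0.03 m/s and contact force between tin_2 and spool below 0.1 N and contact force between tin_2 and hammer below 0.1 N and contact force between tin_2 and angle below 0.1 N and (distance of tin_1_center from where it was at the start of the episode below 0.035 m and angle between tin_1_center's own z axis and vertical below 0.1 rad and contact force between the fingers and tin_1 below 0.2 N and linear speed of tin_1 below 0.03 m/s) and (distance of tin_3_center from where it was at the start of the episode below 0.035 m and angle between tin_3_center's own z axis and vertical below 0.1 rad and contact force between the fingers and tin_3 below 0.2 N and linear speed of tin_3 below 0.03 m/s)) or (distance between loose_part_center and tin_3_center below 0.06 m and horizontal distance between tin_3_center and plate_top below 0.04 m and height (world z) of tin_3_center between 0.09 and 0.22 m and angle between tin_3_center's own z axis and vertical below 0.2 rad and contact force between the fingers and tin_3 above 1 N and linear speed of tin_3 below 0.03 m/s and contact force between tin_3 and spool below 0.1 N and contact force between tin_3 and hammer below 0.1 N and contact force between tin_3 and angle below 0.1 N and (distance of tin_1_center from where it was at the start of the episode below 0.035 m and angle between tin_1_center's own z axis and vertical below 0.1 rad and contact force between the fingers and tin_1 below 0.2 N and linear speed of tin_1 below 0.03 m/s) and (distance of tin_2_center from where it was at the start of the episode below 0.035 m and angle between tin_2_center's own z axis and vertical below 0.1 rad and contact force between the fingers and tin_2 below 0.2 N and linear speed of tin_2 below 0.03 m/s)))); the arm keeps its last pose, push and grip.
It fails at once if the spool is moved by more than 30 mm (distance of spool from where it was at the start of the episode above 0.03 m).
It fails at once if the hammer is moved by more than 30 mm (distance of hammer from where it was at the start of the episode above 0.03 m).
It fails at once if the angle is moved by more than 30 mm (distance of angle from where it was at the start of the episode above 0.03 m).
It also fails if it takes over 72 s, if anything falls off the work surface, if the arm or the gripper's body presses on something with over 40 N, if the wrist force passes 120 N, or if a joint passes its speed limit or range.

## Working session

There is one attempt and no reset: what is moved stays moved. The work goes in short steps, Python scripts to look and compute and a shell command to move; the robot and the scene stay as the last step left them, time stands still between calls to the robot, and variables do not carry over. Pictures are saved under pics/ and viewed, about 8 in all and at most 12, crops included, and the job is handed in when it is done.

```bash
ls; mkdir -p pics; python3 - <<'E'
from plant import readout, optics
import cv2, numpy as np
s=readout.read_state()
for k,v in s.items(): print(k,np.round(v,3))
for n in("top","side"):
    c=optics.read_camera(n); cv2.imwrite(f"pics/{n}0.png",c["frame"][:,:,::-1]); np.savez(f"{n}0.npz",**c)
    print(n,np.round(c["intrinsics"],1).tolist(),np.round(c["R"],3).tolist(),np.round(-c["R"].T@c["t"],3))
E
```

```text
pics
t 0.0
q [-1.306  0.131  1.489 -0.     1.523 -0.085]
dq [ 0.002  0.002 -0.    -0.     0.001  0.001]
joint_torque [ 0.0000e+00 -5.5984e+01 -4.9176e+01  7.7000e-02  3.6000e-02 -0.0000e+00]
tool_pos [ 0.205 -0.563  0.229]
orientation [-1.353  0.949 -0.946]
force [ 0.687 -0.343 -0.249]
wrist_torque [-0.04   0.032  0.022]
opening 0.093
top [[592.0, 0.0, 316.1], [0.0, 592.0, 233.4], [0.0, 0.0, 1.0]] [[-0.005, -1.0, 0.019], [-0.989, 0.003, -0.145], [0.145, -0.019, -0.989]] [ 0.325 -0.008  1.583]
side [[433.3, 0.0, 321.0], [0.0, 433.3, 239.6], [0.0, 0.0, 1.0]] [[0.99, -0.143, 0.016], [-0.09, -0.705, -0.704], [0.112, 0.695, -0.71]] [ 0.435 -0.735  0.793]
```

View pics/top0.png

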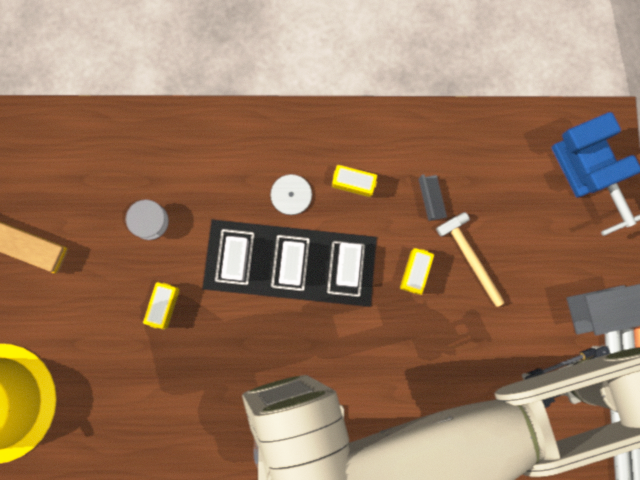

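View pics/side0.png

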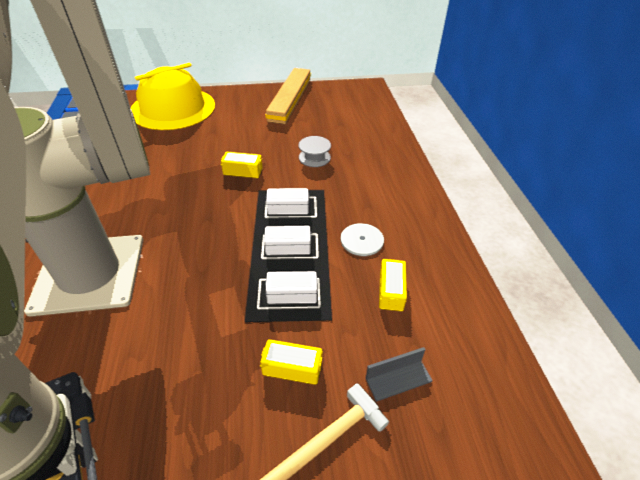

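The top view shows the black mat with three white/aluminium tins at (235,257), (291,263) and (347,267). The left tin is the one at column 235, since image left is +y. The plate is at (291,194), the spool at (147,219), the hammer at (455,225)–(500,300) and the angle at (432,197). What could be mistaken for the tins: yellow-sided boxes at (161,306), (355,180) and (417,271). They are excluded by colour and by being off the mat. Measuring next.

```bash
cat > h.py <<'E'
import numpy as np, cv2
def world(c):
    v,u=np.mgrid[0:480,0:640]; d=c["depth"]; K=c["intrinsics"]
    p=np.stack([(u-K[0,2])/K[0,0]*d,(v-K[1,2])/K[1,1]*d,d],-1)
    return (p-c["t"])@c["R"]
def ray(c,uv,z):
    uv=np.atleast_2d(uv).astype(float); K=c["intrinsics"]
    d=np.c_[(uv[:,0]-K[0,2])/K[0,0],(uv[:,1]-K[1,2])/K[1,1],np.ones(len(uv))]@c["R"]
    o=-c["R"].T@c["t"]; return o+d*((z-o[2])/d[:,2])[:,None]
E
python3 - <<'E'
from h import *
c=dict(np.load("top0.npz")); W=world(c); z=W[...,2]; f=c["frame"].astype(int)
def blobs(m,zp,name,amin):
    cs,_=cv2.findContours(m.astype(np.uint8),cv2.RETR_EXTERNAL,cv2.CHAIN_APPROX_NONE)
    for k in cs:
        if cv2.contourArea(k)<amin: continue
        P=ray(c,k[:,0],zp)[:,:2]; r=cv2.minAreaRect((P*1000).astype(np.float32))
        mm=np.zeros(m.shape,np.uint8); cv2.drawContours(mm,[k],-1,1,-1)
        print(name,k[:,0].mean(0).round(),np.round(r[0],1),np.round(r[1],1),round(r[2],1),"zmed",z[mm>0].mean().round(4),np.median(f[mm>0],0))
roi=np.zeros(z.shape,bool); roi[100:370,60:520]=1
blobs(roi&(z>.042)&(z<.065),.053,"top",150)
dark=roi&(f.max(2)<60)|(roi&(z>.04)&(z<.065)&(f.min(2)>120))
mat=cv2.morphologyEx((roi&(z<.07)&(f.max(2)-f.min(2)<35)).astype(np.uint8),cv2.MORPH_CLOSE,np.ones((3,3)))
blobs(mat,.003,"grey",600)
blobs(roi&(z>.004)&(z<.03)&(f.min(2)>110),.01,"plate",400)
E
```

```text
top [160. 306.] [365.1 361.9] [ 54.5 113.1] 73.4 zmed 0.063 [236. 224. 175.]
top [418. 271.] [ 451.2 -302. ] [ 55.  112.8] 71.5 zmed 0.0544 [239.5 237.  186. ]
top [349. 265.] [ 468.3 -123.1] [ 54.1 113.4] 83.7 zmed 0.0575 [240. 240. 236.]
top [292. 263.] [472.5  25.4] [ 53.8 113.5] 83.9 zmed 0.0543 [240. 240. 236.]
top [234. 258.] [486.  173.4] [ 55.  113.7] 83.9 zmed 0.0525 [239. 239. 235.]
top [145. 218.] [590.8 407.8] [96.4 98.3] 46.4 zmed 0.0547 [177. 174. 174.]
top [355. 179.] [ 694.  -141.1] [112.5  55.8] 74.3 zmed 0.055 [241. 236. 192.]
grey [290. 263.] [478.3  30.9] [450.3 189.1] 83.8 zmed 0.0188 [56. 53. 51.]
grey [147. 219.] [596.8 416.7] [117.1 101.9] 63.2 zmed 0.0469 [176. 173. 173.]
grey [440. 208.] [ 640.8 -371.1] [173.5  97.1] 33.9 zmed 0.0223 [91.  89.5 91. ]
grey [291. 194.] [665.6  27.7] [111.3 111.6] 0.3 zmed 0.0181 [235. 236. 231.]
plate [470. 255.] [ 490.1 -476.9] [262.3  92.8] 36.8 zmed 0.0309 [250. 234. 166.]
plate [291. 194.] [663.   28.9] [108.2 110.5] 49.2 zmed 0.0179 [235. 236. 231.]
```

```bash
python3 - <<'E'
import cv2
i=cv2.imread("pics/top0.png")[160:320,190:440]; cv2.imwrite("pics/crop0.png",cv2.resize(i,(750,480)))
E
```

```text
(no output)
```

View pics/crop0.png

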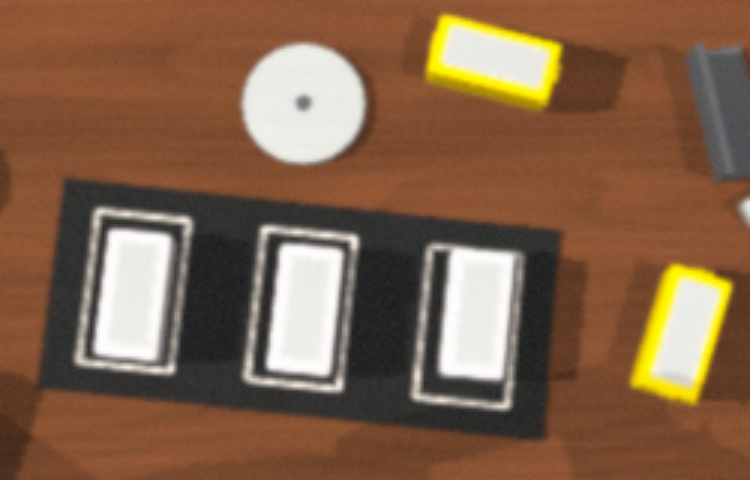

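The measured sizes fit: tins 54×113 mm with tops at about 0.053 m, mat 450×189, plate 110. The three grey-white tins inside the white outlines are the right ones. Next is the tool frame and the moves.

```bash
cat >> h.py <<'E'
from scipy.spatial.transform import Rotation as Rn
YAW=np.radians(-6.2); AX=np.array([np.cos(YAW),np.sin(YAW),0]); AY=np.array([-np.sin(YAW),np.cos(YAW),0])
T={"L":(.486,.1734),"M":(.4725,.0254),"R":(.4683,-.1231),"P":(.665,.0285)}
def goal(sgn=1):  # tool y (fingers) down, tool x across the tin
    y=np.array([0,0,-1.]); x=sgn*AY; return np.c_[x,y,np.cross(x,y)]
def togo(pos,sgn=1):
    from plant import readout
    s=readout.read_state(); R=Rn.from_rotvec(s["orientation"])
    G=Rn.from_matrix(goal(sgn)); d=np.array(pos)-s["tool_pos"]
    print("t",round(s["t"],2),"pos",np.round(s["tool_pos"],4),"op",round(s["opening"],4),"turn_deg",np.round((R.inv()*G).as_rotvec(degrees=True),1),
     "shift_cm now",np.round(R.inv().apply(d)*100,2),"shift_cm after turn",np.round(G.inv().apply(d)*100,2),"F",np.round(s["force"],2),"M",np.round(s["wrist_torque"],3))
E
python3 - <<'E'
from h import *
from plant import readout
s=readout.read_state(); print(Rn.from_rotvec(s["orientation"]).as_matrix().round(3), s["q"])
for g in(1,-1): print(goal(g).round(2).tolist()); togo((*T["L"],.15),g)
E
```

```text
[[ 0.343 -0.     0.939]
 [-0.939  0.002  0.343]
 [-0.002 -1.     0.   ]] [-1.30641913e+00  1.31121236e-01  1.48920285e+00  3.20441726e-05
  1.52301573e+00 -8.53987467e-02]
[[0.11, 0.0, -0.99], [0.99, 0.0, 0.11], [0.0, -1.0, 0.0]]
t 0.1 pos [ 0.2055 -0.5632  0.2287] op 0.0928 turn_deg [-1.000e-01 -1.538e+02 -0.000e+00] shift_cm now [-59.57   7.98  51.59] shift_cm after turn [ 76.25   7.87 -19.93] F [0.71 0.26 0.67] M [-0.005 -0.033 -0.018]
[[-0.11, 0.0, 0.99], [-0.99, 0.0, -0.11], [-0.0, -1.0, 0.0]]
t 0.1 pos [ 0.2055 -0.5632  0.2287] op 0.0928 turn_deg [ 0.  26.2 -0.1] shift_cm now [-59.57   7.98  51.59] shift_cm after turn [-76.25   7.87  19.93] F [0.71 0.26 0.67] M [-0.005 -0.033 -0.018]
```

```bash
python3 -m creep '[[[0,0,0,4.5,0,6.6,0],[0,-2,0,4.5,0,6.6,0],[0,-2,0,4.5,0,6.6,0],[0,-2,0,4.5,0,6.4,0],[0,-5,0,2,0,0,0],[0,-5,0,0,0,0,0],[0,-5,0,0,0,0,0],[0,-5,0,0,0,0,0]]]' 40; python3 - <<'E'
from h import *
togo((*T["L"],.15),-1)
E
```

```text
t: 0.9
tool_pos: [0.4202, -0.2809, 0.2229]
orientation: [-1.141, 1.317, -1.299]
force: [1.4, 0.3, -0.4]
opening: 0.0933
t 0.9 pos [ 0.4202 -0.2809  0.2229] op 0.0933 turn_deg [ 0.4 -1.6 -0.4] shift_cm now [-45.85   7.61   0.44] shift_cm after turn [-45.87   7.29   1.64] F [ 1.36  0.28 -0.37] M [ 0.083 -0.048 -0.012]
```

```bash
python3 -m creep '[[[0,-5,0,0,0,-1.6,0],[0,-5,0,0.3,0,0,0],[0,-5,0.5,0.3,0,0,0],[0,-5,1,0.3,0,0,0],[0,-5,1,0.3,0,0,0],[0,-5,1,0.3,0,0,0],[0,-5,1,0,0,0,0],[0,-5,1,0,0,0,0]]]'; python3 - <<'E'
from h import *
togo((*T["L"],.12),-1)
E
```

```text
t: 1.7
tool_pos: [0.4747, 0.1105, 0.1717]
orientation: [-1.154, 1.295, -1.28]
force: [1.8, -0.9, -0.2]
opening: 0.093
t 1.7 pos [0.4747 0.1105 0.1717] op 0.093 turn_deg [ 0.3  0.  -0.4] shift_cm now [-6.34  5.22  0.47] shift_cm after turn [-6.38  5.17  0.44] F [ 1.83 -0.86 -0.18] M [-0.02  -0.022 -0.005]
```

```bash
python3 -m creep '[[[0,-3.2,2.5,0.2,0.3,0,-0.4],[0,-3,2.5,0.2,0,0,0],[0,-0.3,0,0,0,0,0],[0,0,0,0,0,0,0],[0,0,0,0,0,0,0],[0,0,0,0,0,0,0],[0,0,0,0,0,0,0],[0,0,0,0,0,0,0]]]'; python3 - <<'E'
from h import *
from plant import optics
togo((*T["L"],.024),-1)
c=optics.read_camera("wrist"); cv2.imwrite("pics/w1.png",c["frame"][:,:,::-1])
E
```

```text
t: 2.5
tool_pos: [0.4848, 0.1802, 0.1208]
orientation: [-1.158, 1.285, -1.285]
force: [1.0, 0.1, -0.2]
opening: 0.0926
t 2.5 pos [0.4848 0.1802 0.1208] op 0.0926 turn_deg [-0.   0.3 -0. ] shift_cm now [0.67 9.68 0.19] shift_cm after turn [0.67 9.68 0.2 ] F [ 1.03  0.13 -0.19] M [0.072 0.006 0.01 ]
```

View pics/w1.png

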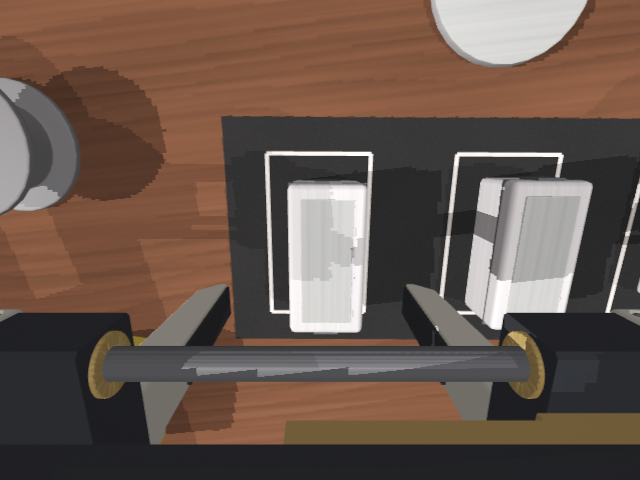

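The wrist view shows the left tin at columns 290–366, squarely between the fingers (225 and 410). Its sides are parallel to them, so I go down.

```bash
python3 -m creep '[[[0,0.6,2,0.2,0,0,0],[0,0,3,0,0,0,0],[0,0,3,0,0,0,0],[0,0,1.5,0,0,0,0],[0,0,0,0,0,0,0],[0,0,0,0,0,0,0],[0,0,0,0,0,0,0],[0,0,0,0,0,0,0]]]'; python3 - <<'E'
from h import *
togo((*T["L"],.024),-1)
E
```

```text
t: 3.35
tool_pos: [0.492, 0.1725, 0.0297]
orientation: [-1.145, 1.281, -1.291]
force: [0.2, -0.1, -0.7]
opening: 0.0932
t 3.35 pos [0.492  0.1725 0.0297] op 0.0932 turn_deg [-0.7  0.  -0.2] shift_cm now [-0.02  0.57 -0.62] shift_cm after turn [-0.02  0.57 -0.61] F [ 0.19 -0.13 -0.66] M [ 0.026 -0.002  0.021]
```

```bash
python3 -m creep '[[[0,0,0.5,-0.6,-0.7,0,0],[0,0,0,0,0,0,0],[0,0,0,0,0,0,0],[1,0,0,0,0,0,0],[1,0,0,0,0,0,0],[1,0,0,0,0,0,0],[1,0,0,0,0,0,0],[1,0,0,0,0,0,0]]]' 45; python3 - <<'E'
from h import *
togo((*T["L"],.15),-1)
E
```

```text
t: 4.15
tool_pos: [0.4876, 0.1739, 0.0269]
orientation: [-1.15, 1.288, -1.285]
force: [0.1, -0.2, 0.2]
opening: 0.0579
t 4.15 pos [0.4876 0.1739 0.0269] op 0.0579 turn_deg [-0.2  0.1 -0.3] shift_cm now [-1.000e-02 -1.231e+01 -1.200e-01] shift_cm after turn [  0.06 -12.31  -0.15] F [ 0.06 -0.19  0.2 ] M [0.089 0.048 0.033]
```

```bash
python3 -m creep '[[[1,0,0,0,0,0,0],[1,0,0,0,0,0,0],[1,0,0,0,0,0,0],[1,0,-2,0,0,0,0],[1,0,-3.5,0,0,0,0],[1,0,-3.5,0,0,0,0],[1,0,-2,0,0,0,0],[1,0,0,0,0,0,0]]]'; cat > s.py <<'E'
from h import *
import sys
from plant import optics,readout
G=[];F=[]
for i in range(int(sys.argv[1]) if len(sys.argv)>1 else 4):
    s=readout.read_state(); R=Rn.from_rotvec(s["orientation"])
    G.append(R.inv().apply(s["wrist_torque"])); F.append(s["force"]); c=optics.read_camera("top")
print("M tool",np.mean(G,0).round(3),"sd",np.std(G,0).round(3),"F",np.mean(F,0).round(2),"q",s["q"].round(2),"jt",s["joint_torque"].round(2))
togo((*T["L"],.15),-1)
E
python3 s.py 6
```

```text
t: 4.95
tool_pos: [0.4826, 0.1723, 0.135]
orientation: [-1.16, 1.295, -1.282]
force: [-0.3, 0.9, -3.7]
opening: 0.0535
M tool [ 0.006 -0.003  0.015] sd [0.019 0.033 0.046] F [-0.01  0.1  -4.34] q [ 0.24 -0.03  1.84  0.01  1.35  1.92] jt [ 0.000e+00 -4.813e+01 -4.968e+01  3.000e-02 -1.000e-02 -0.000e+00]
t 5.25 pos [0.4797 0.1715 0.1303] op 0.0536 turn_deg [0.9 0.  0. ] shift_cm now [-0.25 -1.98  0.58] shift_cm after turn [-0.26 -1.97  0.61] F [-0.21 -0.01 -3.92] M [-0.005  0.001 -0.013]
```

```bash
python3 -m creep '[[[1,0,-1,0.3,8,0,0],[1,0,0,0.2,8,0,0],[1,0,0,0,8,0,0],[1,0,0,0,8,0,0],[1,0,0,0,0,0,0],[1,0,0,0,0,0,0],[1,0,0,0,0,0,0],[1,0,0,0,-6,0,0]]]'; python3 s.py 1;  python3 -m creep '[[[1,0,0,0,-8,0,0],[1,0,0,0,-8,0,0],[1,0,0,0,-3,0,0],[1,0,0,0,0,0,0],[1,0,0,0,0,0,0],[1,0,0,0,0,0,0],[1,0,0,0,0,0,0],[1,0,0,0,0,0,0]]]'; python3 s.py 6
```

```text
t: 6.05
tool_pos: [0.4753, 0.1681, 0.1225]
orientation: [-0.868, 0.948, -1.475]
force: [-0.4, -1.1, -4.9]
opening: 0.0537
M tool [-0.533  0.025 -0.061] sd [0. 0. 0.] F [-0.45 -1.14 -4.89] q [ 0.38 -0.41  2.23 -0.25  0.96  2.16] jt [  4.   -37.94 -47.5   -5.29  -6.48   4.04]
t 6.1 pos [0.4791 0.1693 0.1267] op 0.0538 turn_deg [-23.9   0.3   0.4] shift_cm now [-0.47 -1.87  1.53] shift_cm after turn [-0.49 -2.33  0.64] F [-0.67 -0.81  0.05] M [-0.023  0.401 -0.006]
t: 6.9
tool_pos: [0.4889, 0.1685, 0.1313]
orientation: [-1.1, 1.226, -1.33]
force: [-0.5, 0.2, -4.4]
opening: 0.0538
M tool [-0.104  0.013  0.035] sd [0.031 0.031 0.012] F [-0.31  0.06 -4.43] q [ 0.25 -0.1   1.9  -0.03  1.26  1.94] jt [ 3.000e-02 -4.470e+01 -4.972e+01 -2.600e-01 -7.000e-01  0.000e+00]
t 7.2 pos [0.489  0.1684 0.1312] op 0.054 turn_deg [-4.6 -0.1  0.1] shift_cm now [-0.47 -1.9  -0.21] shift_cm after turn [-0.47 -1.88 -0.36] F [ 0.54 -1.31 -3.81] M [ 0.057  0.04  -0.001]
```

```bash
python3 -m creep '[[[1,0,0,0,-8,0,0],[1,0,0,0,-8,0,0],[1,0,0,0,-8,0,0],[1,0,0,0,-8,0,0],[1,0,0,0,-4,0,0],[1,0,0,0,0,0,0],[1,0,0,0,0,0,0],[1,0,0,0,6,0,0]]]'; python3 s.py 1;  python3 -m creep '[[[1,0,0,0,8,0,0],[1,0,0,0,8,0,0],[1,0,0,0,4,0,0],[1,0,0,0,0,0,0],[1,0,0,0,0,0,0],[1,0,0,0,0,0,0],[1,0,0,0,0,0,0],[1,0,0,0,0,0,0]]]'; python3 s.py 6
```

```text
t: 8.0
tool_pos: [0.4862, 0.1675, 0.1243]
orientation: [-1.476, 1.643, -1.012]
force: [-0.2, -0.6, -3.8]
opening: 0.054
M tool [ 0.56  -0.006  0.023] sd [0. 0. 0.] F [-0.17 -0.61 -3.75] q [0.15 0.41 1.42 0.12 1.76 1.83] jt [ -2.36 -58.01 -51.84   1.71   6.96  -0.26]
t 8.05 pos [0.4861 0.1685 0.1271] op 0.0539 turn_deg [26.2  0.1  0.1] shift_cm now [-0.48 -2.03 -1.07] shift_cm after turn [-0.49 -2.29 -0.07] F [ 4.48  3.69 -4.11] M [ 0.182 -0.842 -0.052]
t: 8.85
tool_pos: [0.4836, 0.1698, 0.1278]
orientation: [-1.226, 1.36, -1.234]
force: [-0.1, -0.2, -4.2]
opening: 0.0532
M tool [ 0.125 -0.013  0.025] sd [0.021 0.045 0.026] F [-0.14  0.32 -4.01] q [0.22 0.06 1.76 0.03 1.42 1.88] jt [-3.000e-02 -5.116e+01 -4.831e+01  2.400e-01  7.100e-01 -0.000e+00]
t 9.15 pos [0.4831 0.1698 0.1274] op 0.0537 turn_deg [5.6 0.3 0. ] shift_cm now [-0.39 -2.27  0.03] shift_cm after turn [-0.39 -2.26  0.25] F [-0.16 -0.48 -4.04] M [-0.015 -0.055  0.037]
```

```bash
python3 -m creep '[[[1,0,0,0,6.2,0,0],[1,0,0,0,0,0,0],[1,0,0,0,0,0,0],[1,0,0,0,0,0,0],[1,0,0,0,0,0,0],[1,0,0,0,0,0,0],[1,0,0,0,0,0,0],[1,0,0,0,0,0,0]]]'; python3 s.py 8
```

```text
t: 9.95
tool_pos: [0.4837, 0.1693, 0.1264]
orientation: [-1.156, 1.282, -1.288]
force: [-0.8, 0.7, -4.2]
opening: 0.0537
M tool [-0.008  0.007  0.043] sd [0.031 0.037 0.027] F [-0.19  0.04 -4.16] q [ 0.24 -0.04  1.85 -0.    1.32  1.91] jt [-2.000e-02 -4.700e+01 -4.902e+01 -3.000e-02 -1.100e-01 -0.000e+00]
t 10.35 pos [0.4832 0.1693 0.1261] op 0.0537 turn_deg [-0.3  0.2  0.1] shift_cm now [-0.43 -2.39  0.25] shift_cm after turn [-0.44 -2.39  0.24] F [ 0.35  0.38 -4.93] M [0.057 0.011 0.026]
```

The moment is a straight function of tilt (about 0.022 N·m/deg) and returns to about 0 when level, so the left tin is packed. I'm putting it back.

```bash
sed -i 's/^togo.*/Z=float(sys.argv[3]) if len(sys.argv)>3 else .15\nk=sys.argv[2] if len(sys.argv)>2 else "L"\ntogo((*T[k],Z),-1)/' s.py
python3 -m creep '[[[1,-0.4,2,0.3,-0.3,0,0],[1,0,3,0,0,0,0],[1,0,2.5,0,0,0,0],[1,0,1.5,0,0,0,0],[1,0,0,0,0,0,0],[1,0,0,0,0,0,0],[1,0,0,0,0,0,0],[1,0,0,0,0,0,0]]]'; python3 s.py 1 L 0.027
```

```text
t: 11.15
tool_pos: [0.4897, 0.1739, 0.0373]
orientation: [-1.154, 1.282, -1.287]
force: [0.2, -0.2, -4.5]
opening: 0.0536
M tool [-0.023 -0.038  0.031] sd [0. 0. 0.] F [ 0.19 -0.21 -4.52] q [ 0.24  0.09  1.9  -0.    1.15  1.92] jt [ 1.000e-02 -4.962e+01 -4.462e+01 -2.000e-02 -9.000e-02  0.000e+00]
t 11.2 pos [0.4899 0.174  0.0375] op 0.054 turn_deg [-0.3  0.3 -0.1] shift_cm now [ 0.1   1.05 -0.39] shift_cm after turn [ 0.1   1.05 -0.38] F [ 1.06  0.08 -3.76] M [ 0.038 -0.049  0.029]
```

```bash

python3 -m creep '[[[1,0,0.6,-0.2,0,0,0],[1,0,0.4,0,0,0,0],[1,0,0.1,0,0,0,0],[1,0,0,0,0,0,0],[1,0,0,0,0,0,0],[0,0,0,0,0,0,0],[0,0,0,0,0,0,0],[0,0,0,0,0,0,0]]]'; python3 s.py 1 L 0.027
```

```text
t: 12.0
tool_pos: [0.4907, 0.1749, 0.0289]
orientation: [-1.148, 1.278, -1.288]
force: [0.3, -0.1, 0.3]
opening: 0.0732
M tool [-0.05   0.024  0.018] sd [0. 0. 0.] F [ 0.33 -0.05  0.33] q [ 0.24  0.1   1.9  -0.    1.12  1.92] jt [ 0.000e+00 -4.803e+01 -4.259e+01 -2.000e-02 -1.500e-01 -0.000e+00]
t 12.05 pos [0.4907 0.1749 0.0289] op 0.077 turn_deg [-0.7  0.3 -0.2] shift_cm now [ 0.2   0.19 -0.46] shift_cm after turn [ 0.21  0.19 -0.45] F [-0.13 -0.05  0.48] M [ 0.047  0.046 -0.038]
```

```bash

python3 -m creep '[[[0,0,0,0,0,0,0],[0,0,-3,0,0,0,0],[0,0,-4.5,0,0,0,0],[0,2,-3,0,0,0,0],[0,4.5,0,0,0,0,0],[0,4.5,0,0,0,0,0],[0,4,0,0,0,0,0],[0,2,0,0,0,0,0]]]'; python3 s.py 1 M 0.027
```

```text
t: 12.85
tool_pos: [0.4729, 0.0026, 0.1402]
orientation: [-1.148, 1.268, -1.287]
force: [0.2, 0.1, -0.4]
opening: 0.0931
M tool [-0.02  -0.004  0.018] sd [0. 0. 0.] F [ 0.16  0.13 -0.43] q [-0.11 -0.18  1.96  0.    1.35  1.56] jt [  1.85 -38.48 -47.61  -0.25  -0.1    0.29]
t 12.9 pos [0.473  0.0009 0.1403] op 0.0933 turn_deg [-1.   0.6 -0.1] shift_cm now [-2.42 11.32 -0.48] shift_cm after turn [-2.43 11.33 -0.31] F [ 1.18 -2.06  0.03] M [-0.052  0.026 -0.033]
```

```bash

python3 -m creep '[[[0,-2.4,2,-0.2,-1,0.5,0],[0,-0.2,3,0,0,0,0],[0,0,1,0,0,0,0],[0,0,0,0,0,0,0],[0,0,0,0,0,0,0],[0,0,0,0,0,0,0],[0,0,0,0,0,0,0],[0,0,0,0,0,0,0]]]'; python3 s.py 1 M 0.025; python3 - <<'E'
from h import *
from plant import optics
c=optics.read_camera("side"); cv2.imwrite("pics/s2.png",c["frame"][100:380,180:500,::-1])
E
```

```text
t: 13.7
tool_pos: [0.4779, 0.026, 0.0847]
orientation: [-1.147, 1.285, -1.293]
force: [-0.5, 0.5, -0.0]
opening: 0.0928
M tool [ 0.036 -0.035  0.093] sd [0. 0. 0.] F [-0.52  0.46 -0.05] q [-0.05 -0.09  1.98  0.    1.24  1.63] jt [ 3.000e-02 -4.063e+01 -4.522e+01  2.000e-02 -1.300e-01 -0.000e+00]
t 13.75 pos [0.478  0.0259 0.0848] op 0.093 turn_deg [-0.5 -0.2 -0.1] shift_cm now [ 0.13  5.97 -0.6 ] shift_cm after turn [ 0.11  5.98 -0.54] F [-0.54 -0.21 -0.37] M [0.085 0.015 0.023]
```

View pics/s2.png

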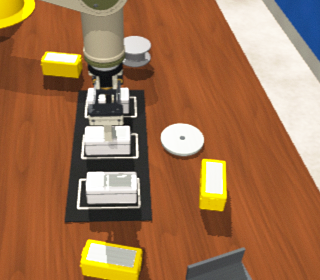

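The side crop shows the left tin standing in its outline (about (107,103)), partly behind the gripper, which is above the middle tin (107,140). Next: down and grip.

```bash

python3 -m creep '[[[0,0.1,2.5,-0.6,-0.5,0,0],[0,0,2.5,0,0,0,0],[0,0,0.8,-0.3,0,0,0],[0,0,0,0,0,0,0],[1,0,0,0,0,0,0],[1,0,0,0,0,0,0],[1,0,0,0,0,0,0],[1,0,0,0,0,0,0]]]'; python3 s.py 1 M 0.025; python3 -m creep '[[[1,0,0,0,0,0,0],[1,0,0,0,0,0,0],[1,0,0,0,0,0,0],[1,0,0,0,0,0,0],[1,0,0,0,0,0,0],[1,0,0,0,0,0,0],[1,0,-2,0,0,0,0],[1,0,-3,0,0,0,0]]]'; python3 s.py 1 M 0.15
```

```text
t: 14.6
tool_pos: [0.473, 0.0258, 0.0307]
orientation: [-1.147, 1.285, -1.293]
force: [-0.1, -0.5, 0.6]
opening: 0.0655
M tool [-0.015 -0.042  0.042] sd [0. 0. 0.] F [-0.06 -0.53  0.59] q [-0.06 -0.02  2.03  0.    1.13  1.63] jt [ 0.000e+00 -4.150e+01 -4.258e+01  2.000e-02 -1.200e-01 -0.000e+00]
t 14.65 pos [0.4731 0.0258 0.0308] op 0.0616 turn_deg [-0.5 -0.2 -0.2] shift_cm now [ 0.04  0.58 -0.06] shift_cm after turn [ 0.04  0.58 -0.06] F [-0.2   0.3  -0.07] M [ 0.025  0.008 -0.033]
t: 15.45
tool_pos: [0.4676, 0.0258, 0.0763]
orientation: [-1.155, 1.294, -1.288]
force: [-0.1, -0.0, -4.6]
opening: 0.0537
M tool [ 0.056 -0.002  0.019] sd [0. 0. 0.] F [-0.06 -0.04 -4.55] q [-0.06 -0.09  2.01  0.    1.23  1.63] jt [ 6.000e-02 -3.853e+01 -4.523e+01  3.000e-02 -1.680e+00 -0.000e+00]
t 15.5 pos [0.4709 0.0257 0.0821] op 0.054 turn_deg [-0.2 -0.2 -0.1] shift_cm now [-0.   -6.79  0.19] shift_cm after turn [ 0.02 -6.79  0.16] F [3.83 0.55 0.13] M [ 0.068 -0.265  0.015]
```

```bash

python3 -m creep '[[[1,0,-3,0.2,0,0,0],[1,0,-1.5,0,8,0,0],[1,0,0,0.2,8,0,0],[1,0,0,0,8,0,0],[1,0,0,0,8,0,0],[1,0,0,0,0,0,0],[1,0,0,0,0,0,0],[1,0,0,0,0,0,0]]]'; python3 s.py 1 M; python3 -m creep '[[[1,0,0,0,-8,0,0],[1,0,0,0,-8,0,0],[1,0,0,0,-8,0,0],[1,0,0,0,-6,0,0],[1,0,0,0,0,0,0],[1,0,0,0,0,0,0],[1,0,0,0,0,0,0],[1,0,0,0,0,0,0]]]'; python3 s.py 8 M
```

```text
t: 16.3
tool_pos: [0.482, 0.0252, 0.1352]
orientation: [-0.729, 0.822, -1.528]
force: [-0.2, -0.4, -4.7]
opening: 0.0537
M tool [-0.704  0.021  0.02 ] sd [0. 0. 0.] F [-0.17 -0.42 -4.67] q [-0.02 -0.78  2.5  -0.06  0.84  1.69] jt [ 1.500e-01 -1.869e+01 -5.548e+01 -4.100e-01 -4.880e+00  3.000e-02]
t 16.35 pos [0.4812 0.0252 0.1339] op 0.0538 turn_deg [-33.6  -0.2  -0.2] shift_cm now [ 0.07 -1.83  0.17] shift_cm after turn [ 0.08 -1.61 -0.87] F [-0.46  0.53 -5.06] M [0.104 0.762 0.01 ]
t: 17.15
tool_pos: [0.4641, 0.0256, 0.1081]
orientation: [-1.146, 1.285, -1.294]
force: [-1.0, 0.2, -3.7]
opening: 0.054
M tool [-0.024 -0.007  0.02 ] sd [0.032 0.028 0.024] F [ 0.01  0.06 -4.12] q [-0.06 -0.16  2.    0.    1.29  1.62] jt [ 2.000e-02 -4.034e+01 -4.851e+01  3.000e-02 -1.600e-01  0.000e+00]
t 17.55 pos [0.4652 0.0255 0.1092] op 0.0535 turn_deg [-0.6 -0.2 -0.2] shift_cm now [-0.08 -4.07  0.76] shift_cm after turn [-0.06 -4.08  0.72] F [ 0.84 -0.49 -3.76] M [0.026 0.066 0.043]
```

```bash

python3 -m creep '[[[1,0,-2,0.4,-4,0,0],[1,0,-1,0.3,-8,0,0],[1,0,0,0,-8,0,0],[1,0,0,0,-8,0,0],[1,0,0,0,0,0,0],[1,0,0,0,0,0,0],[1,0,0,0,0,0,0],[1,0,0,0,0,0,0]]]'; python3 s.py 1 M; python3 -m creep '[[[1,0,0,0,8,0,0],[1,0,0,0,8,0,0],[1,0,0,0,8,0,0],[1,0,0,0,5,0,0],[1,0,0,0,0,0,0],[1,0,0,0,0,0,0],[1,0,0,0,0,0,0],[1,0,0,0,0,0,0]]]'; python3 s.py 8 M
```

```text
t: 18.35
tool_pos: [0.472, 0.0249, 0.1371]
orientation: [-1.485, 1.663, -0.992]
force: [0.5, -0.5, -4.6]
opening: 0.0535
M tool [ 0.619 -0.008  0.025] sd [0. 0. 0.] F [ 0.5  -0.55 -4.59] q [-0.07  0.34  1.49  0.02  1.8   1.61] jt [-1.500e-01 -6.058e+01 -4.422e+01  1.700e-01  3.910e+00 -1.000e-02]
t 18.4 pos [0.4721 0.025  0.1375] op 0.0536 turn_deg [28.1 -0.1 -0.2] shift_cm now [-0.05 -1.12 -0.56] shift_cm after turn [-0.05 -1.25  0.04] F [ 0.62 -0.35 -3.76] M [ 0.004 -0.594 -0.064]
t: 19.2
tool_pos: [0.4702, 0.0255, 0.14]
orientation: [-1.126, 1.262, -1.306]
force: [0.4, 0.5, -5.0]
opening: 0.0537
M tool [-0.027  0.006  0.036] sd [0.032 0.032 0.02 ] F [ 0.37 -0.06 -4.08] q [-0.06 -0.2   1.98  0.    1.33  1.62] jt [-1.000e-02 -3.916e+01 -5.015e+01  2.000e-02 -3.900e-01 -0.000e+00]
t 19.6 pos [0.4695 0.0255 0.139 ] op 0.0536 turn_deg [-2.1 -0.1 -0.2] shift_cm now [-0.02 -1.09  0.34] shift_cm after turn [-0.02 -1.1   0.3 ] F [-0.55 -0.05 -4.16] M [0.053 0.083 0.023]
```

The middle tin is packed too: the level-corrected moments differ by 0.03 N·m against the 0.14 expected for a loose part. Putting it back.

```bash

python3 -m creep '[[[1,0,2,0.3,-2,0,0],[1,0,3,0,0,0,0],[1,0,3,0,0,0,0],[1,0,1.8,0,0,0,0],[1,0,0,0,0,0,0],[1,0,0,0,0,0,0],[1,0,0,0,0,0,0],[1,0,0,0,0,0,0]]]'; python3 s.py 1 M 0.031
```

```text
t: 20.4
tool_pos: [0.4769, 0.0252, 0.0417]
orientation: [-1.148, 1.287, -1.29]
force: [0.2, -0.3, -4.9]
opening: 0.0535
M tool [0.054 0.007 0.026] sd [0. 0. 0.] F [ 0.17 -0.31 -4.94] q [-0.06 -0.03  2.01  0.    1.15  1.62] jt [-0.000e+00 -4.338e+01 -4.481e+01  4.000e-02 -9.000e-02 -0.000e+00]
t 20.45 pos [0.4772 0.0252 0.0419] op 0.054 turn_deg [-0.4 -0.1 -0.2] shift_cm now [ 0.04  1.09 -0.48] shift_cm after turn [ 0.03  1.09 -0.47] F [ 0.73  0.04 -4.1 ] M [ 0.031  0.02  -0.018]
```

```bash

python3 -m creep '[[[1,0,0.6,-0.4,-0.3,0,0],[1,0,0.5,0,0,0,0],[1,0,0,0,0,0,0],[1,0,0,0,0,0,0],[1,0,0,0,0,0,0],[0,0,0,0,0,0,0],[0,0,0,0,0,0,0],[0,0,0,0,0,0,0]]]'; python3 s.py 1 M 0.031;  python3 -m creep '[[[0,0,0,0,0,0,0],[0,0,-3,0,0,0,0],[0,0,-4,0,0,0,0],[0,2,-2,0,0,0,0],[0,4,0,0,0,0,0],[0,4,0,0,0,0,0],[0,3,0,0,0,0,0],[0,0,0,0,0,0,0]]]'; python3 s.py 1 R 0.025; 
```

```text
t: 21.25
tool_pos: [0.4764, 0.0256, 0.0337]
orientation: [-1.146, 1.285, -1.29]
force: [0.2, -0.5, 0.1]
opening: 0.0733
M tool [-0.027 -0.023  0.072] sd [0. 0. 0.] F [ 0.17 -0.5   0.06] q [-0.06 -0.02  2.02  0.    1.13  1.62] jt [ 0.000e+00 -4.192e+01 -4.274e+01  3.000e-02 -1.300e-01 -0.000e+00]
t 21.3 pos [0.4764 0.0256 0.0337] op 0.0771 turn_deg [-0.5 -0.1 -0.2] shift_cm now [ 0.06  0.27 -0.39] shift_cm after turn [ 0.06  0.27 -0.39] F [ 0.53  0.07 -0.34] M [0.037 0.006 0.019]
t: 22.1
tool_pos: [0.462, -0.1079, 0.1288]
orientation: [-1.147, 1.278, -1.291]
force: [-0.3, 0.4, 0.3]
opening: 0.0933
M tool [-0.021 -0.025  0.028] sd [0. 0. 0.] F [-0.25  0.45  0.33] q [-0.34 -0.15  1.96  0.01  1.33  1.33] jt [ -1.4  -38.93 -47.25  -0.28  -0.22  -0.97]
t 22.15 pos [ 0.4622 -0.1066  0.1287] op 0.0929 turn_deg [-0.7  0.2 -0.2] shift_cm now [ 1.61 10.38  0.66] shift_cm after turn [ 1.57 10.37  0.79] F [-0.64  0.51 -0.54] M [ 0.071 -0.003 -0.066]
```

Now over the right tin. I'll go partway down, then measure all the tins from the top view before gripping.

```bash

python3 -m creep '[[[0,1.6,2,0.7,-0.5,0,0],[0,0,2,0,0,0,0],[0,0,0,0,0,0,0],[0,0,0,0,0,0,0],[0,0,0,0,0,0,0],[0,0,0,0,0,0,0],[0,0,0,0,0,0,0],[0,0,0,0,0,0,0]]]'; python3 s.py 1 R 0.025; python3 - <<'E'
from h import *
from plant import optics
for n in("top","side"):
  c=optics.read_camera(n); W=world(c); f=c["frame"].astype(int); z=W[...,2]
  m=((z>.045)&(z<.062)&(f.max(2)-f.min(2)<60)&(abs(W[...,0]-.48)<.1)&(abs(W[...,1]-.03)<.26)).astype(np.uint8)
  for k in cv2.findContours(m,cv2.RETR_EXTERNAL,cv2.CHAIN_APPROX_NONE)[0]:
    if cv2.contourArea(k)<100: continue
    r=cv2.minAreaRect((ray(c,k[:,0],.053)[:,:2]*1000).astype(np.float32)); print(n,np.round(r[0],1),np.round(r[1],1),round(r[2],1))
E
```

```text
t: 22.95
tool_pos: [0.4707, -0.1194, 0.0918]
orientation: [-1.151, 1.28, -1.285]
force: [-0.2, 0.3, -0.1]
opening: 0.0929
M tool [-0.058  0.041  0.084] sd [0. 0. 0.] F [-0.22  0.34 -0.12] q [-0.36 -0.08  1.96  0.01  1.25  1.31] jt [ 4.000e-02 -4.160e+01 -4.553e+01  8.000e-02 -1.100e-01  0.000e+00]
t 23.0 pos [ 0.4708 -0.1195  0.0918] op 0.0931 turn_deg [-0.5  0.3 -0.2] shift_cm now [ 0.41  6.68 -0.27] shift_cm after turn [ 0.39  6.68 -0.21] F [-0.08 -0.92 -0.21] M [0.05  0.016 0.006]
top [ 431.3 -119.6] [51.9 38.7] 89.1
top [473.4  27.7] [ 53.6 113.3] 83.9
top [487.6 175.5] [ 54.8 113. ] 84.2
side [ 466.5 -131.5] [ 56.3 112.2] 82.6
side [427.7  24.2] [56.6 21.9] 86.3
```

The left and middle tins stand within about 3 mm of their starting positions and are aligned. Gripping the right tin.

```bash

python3 -m creep '[[[0,0.5,2.5,-0.3,-0.5,0,0],[0,0,2.5,0,0,0,0],[0,0,1.4,-0.4,0,0,0],[0,0,0,0,0,0,0],[1,0,0,0,0,0,0],[1,0,0,0,0,0,0],[1,0,0,0,0,0,0],[1,0,0,0,0,0,0]]]'; python3 s.py 1 R 0.025; python3 -m creep '[[[1,0,0,0,0,0,0],[1,0,0,0,0,0,0],[1,0,0,0,0,0,0],[1,0,0,0,0,0,0],[1,0,0,0,0,0,0],[1,0,0,0,0,0,0],[1,0,-2,0,0,0,0],[1,0,-3,0,0,0,0]]]'; python3 s.py 1 R 0.15
```

```text
t: 23.9
tool_pos: [0.4665, -0.1252, 0.0299]
orientation: [-1.153, 1.282, -1.286]
force: [0.4, 0.3, 0.6]
opening: 0.0656
M tool [ 0.063 -0.038  0.017] sd [0. 0. 0.] F [0.4  0.31 0.63] q [-0.37  0.01  2.    0.    1.13  1.3 ] jt [-2.000e-02 -4.295e+01 -4.245e+01  5.000e-02 -9.000e-02  0.000e+00]
t 23.95 pos [ 0.4666 -0.1253  0.03  ] op 0.0612 turn_deg [-0.3  0.3 -0.1] shift_cm now [-0.23  0.5   0.15] shift_cm after turn [-0.24  0.5   0.15] F [ 0.27 -0.65  0.32] M [ 0.037 -0.011  0.02 ]
t: 24.75
tool_pos: [0.4618, -0.1236, 0.0758]
orientation: [-1.158, 1.291, -1.279]
force: [0.4, 0.0, -3.9]
opening: 0.0537
M tool [-0.035 -0.016  0.082] sd [0. 0. 0.] F [ 0.4   0.03 -3.92] q [-0.37 -0.06  1.98  0.    1.23  1.3 ] jt [  0.07 -39.95 -44.93   0.06  -1.63  -0.  ]
t 24.8 pos [ 0.465  -0.1248  0.0817] op 0.0537 turn_deg [-0.1  0.3 -0.2] shift_cm now [-0.22 -6.83  0.32] shift_cm after turn [-0.2  -6.83  0.31] F [ 3.36 -1.33 -0.51] M [-0.021 -0.098  0.038]
```

```bash

python3 -m creep '[[[1,0,-3,1,0,0,0],[1,0,-1,1,8,0,0],[1,0,0,0,8,0,0],[1,0,0,0,8,0,0],[1,0,0,0,3,0,0],[1,0,0,0,0,0,0],[1,0,0,0,0,0,0],[1,0,0,0,0,0,0]]]'; python3 s.py 1 R; python3 -m creep '[[[1,0,0,0,-8,0,0],[1,0,0,0,-8,0,0],[1,0,0,0,-8,0,0],[1,0,0,0,-3,0,0],[1,0,0,0,0,0,0],[1,0,0,0,0,0,0],[1,0,0,0,0,0,0],[1,0,0,0,0,0,0]]]'; python3 s.py 8 R
```

```text
t: 25.6
tool_pos: [0.4848, -0.1271, 0.1182]
orientation: [-0.811, 0.904, -1.489]
force: [0.3, 0.4, -3.1]
opening: 0.0538
M tool [-0.519  0.007 -0.052] sd [0. 0. 0.] F [ 0.3   0.35 -3.14] q [-0.49 -0.55  2.36  0.23  0.9   1.08] jt [-1.500e-01 -2.507e+01 -5.170e+01  1.500e+00 -3.440e+00 -5.000e-02]
t 25.65 pos [ 0.485  -0.1272  0.1184] op 0.0537 turn_deg [-27.6   0.2  -0.2] shift_cm now [-0.24 -3.59 -0.04] shift_cm after turn [-0.23 -3.16 -1.7 ] F [-0.17 -0.14 -4.02] M [0.062 0.477 0.025]
t: 26.45
tool_pos: [0.485, -0.1259, 0.113]
orientation: [-1.167, 1.295, -1.279]
force: [-0.1, -1.1, -4.0]
opening: 0.0535
M tool [ 0.059 -0.008  0.026] sd [0.04  0.023 0.027] F [ 0.06 -0.09 -4.19] q [-0.35 -0.04  1.88 -0.    1.31  1.32] jt [-1.000e-02 -4.632e+01 -4.812e+01 -0.000e+00  9.000e-02 -0.000e+00]
t 26.85 pos [ 0.4853 -0.126   0.1132] op 0.0534 turn_deg [ 0.8  0.3 -0. ] shift_cm now [-0.11 -3.66 -1.77] shift_cm after turn [-0.1  -3.68 -1.72] F [-0.41  0.07 -3.81] M [ 0.006 -0.041  0.037]
```

```bash

python3 -m creep '[[[1,0,-2,0,-4,0,0],[1,0,-1,0,-8,0,0],[1,0,0,0,-8,0,0],[1,0,0,0,-8,0,0],[1,0,0,0,0,0,0],[1,0,0,0,0,0,0],[1,0,0,0,0,0,0],[1,0,0,0,0,0,0]]]'; python3 s.py 1 R; python3 -m creep '[[[1,0,0,0,8,0,0],[1,0,0,0,8,0,0],[1,0,0,0,8,0,0],[1,0,0,0,3,0,0],[1,0,0,0,0,0,0],[1,0,0,0,0,0,0],[1,0,0,0,0,0,0],[1,0,0,0,0,0,0]]]'; python3 s.py 10 R
```

```text
t: 27.65
tool_pos: [0.485, -0.1258, 0.1412]
orientation: [-1.506, 1.674, -0.975]
force: [-0.8, -0.8, -3.9]
opening: 0.0537
M tool [ 0.551 -0.054  0.044] sd [0. 0. 0.] F [-0.76 -0.85 -3.88] q [-0.29  0.44  1.38 -0.09  1.84  1.38] jt [  0.08 -65.17 -44.42  -0.68   3.87  -0.  ]
t 27.7 pos [ 0.4851 -0.1259  0.1416] op 0.0537 turn_deg [29.5  0.2  0. ] shift_cm now [-0.1   0.11 -1.89] shift_cm after turn [-0.09 -0.84 -1.7 ] F [-0.83 -0.16 -3.78] M [-0.063 -0.512  0.029]
t: 28.5
tool_pos: [0.4827, -0.126, 0.1443]
orientation: [-1.174, 1.304, -1.278]
force: [0.9, 0.3, -4.8]
opening: 0.0539
M tool [-0.054 -0.014  0.029] sd [0.023 0.039 0.019] F [ 0.27 -0.01 -4.12] q [-0.35 -0.07  1.85 -0.01  1.38  1.33] jt [ 1.000e-02 -4.571e+01 -4.935e+01 -1.000e-02  3.000e-02  0.000e+00]
t 29.0 pos [ 0.4822 -0.1259  0.1436] op 0.0537 turn_deg [1.3 0.1 0.1] shift_cm now [-0.12 -0.6  -1.42] shift_cm after turn [-0.12 -0.64 -1.41] F [ 1.07  0.92 -4.22] M [0.016 0.051 0.004]
```

The right tin shows −0.08 against +0.04 N·m after correcting for tilt, a swing of 0.12 with the part's mass following the low end. So the right tin is the rattler. Carrying it to the plate.

```bash

python3 -m creep '[[[1,-1,0,1,1.2,0,0],[1,-2.5,0,2.3,0,0,0],[1,-3,0,3,0,0,0],[1,-3,0,3,0,0,0],[1,-3,0,3,0,0,0],[1,-2.5,0,2.3,0,0,0],[1,-1.2,0,1,0,0,0],[1,0,0,0,0,0,0]]]'; python3 s.py 1 P 0.133
```

```text
t: 29.8
tool_pos: [0.6647, 0.0296, 0.1422]
orientation: [-1.148, 1.284, -1.293]
force: [-0.6, -0.7, -3.5]
opening: 0.0536
M tool [-0.16   0.059  0.001] sd [0. 0. 0.] F [-0.62 -0.75 -3.54] q [-0.03  0.35  1.4   0.    1.39  1.65] jt [  0.57 -67.68 -50.92   0.13  -0.32   0.32]
t 29.85 pos [0.6639 0.0289 0.1421] op 0.0536 turn_deg [-0.4 -0.1 -0.1] shift_cm now [0.03 0.91 0.11] shift_cm after turn [0.03 0.91 0.11] F [-0.52  0.07 -3.99] M [0.074 0.181 0.03 ]
```

```bash

python3 -m creep '[[[1,0,0.7,0.1,-0.4,0,0],[1,0,0,0,0,0,0],[1,0,0,0,0,0,0],[1,0,0,0,0,0,0],[1,0,0,0,0,0,0],[1,0,0,0,0,0,0],[1,0,0,0,0,0,0],[1,0,0,0,0,0,0]]]'; python3 s.py 8 P 0.133; python3 - <<'E'
from h import *
from plant import optics
for n in("top","side"):
  c=optics.read_camera(n); cv2.imwrite(f"pics/{n}9.png",c["frame"][:,:,::-1]); W=world(c); f=c["frame"].astype(int); z=W[...,2]
  m=((z>.045)&(z<.062)&(f.max(2)-f.min(2)<60)&(abs(W[...,0]-.48)<.1)&(abs(W[...,1]-.03)<.26)).astype(np.uint8)
  for k in cv2.findContours(m,cv2.RETR_EXTERNAL,cv2.CHAIN_APPROX_NONE)[0]:
    if cv2.contourArea(k)<100: continue
    r=cv2.minAreaRect((ray(c,k[:,0],.053)[:,:2]*1000).astype(np.float32)); print(n,np.round(r[0],1),np.round(r[1],1),round(r[2],1))
E
```

```text
t: 30.65
tool_pos: [0.6627, 0.0254, 0.1345]
orientation: [-1.153, 1.294, -1.292]
force: [-0.1, 0.7, -3.6]
opening: 0.0538
M tool [-0.118  0.007  0.029] sd [0.031 0.023 0.02 ] F [-0.1  -0.03 -3.8 ] q [-0.04  0.36  1.4   0.    1.39  1.65] jt [-2.000e-02 -6.863e+01 -4.991e+01  0.000e+00 -1.500e-01  0.000e+00]
t 31.05 pos [0.6627 0.0255 0.1343] op 0.0534 turn_deg [ 0.  -0.3 -0. ] shift_cm now [-0.32  0.13  0.2 ] shift_cm after turn [-0.32  0.13  0.2 ] F [ 0.54 -0.58 -3.73] M [0.042 0.096 0.044]
top [487.2 178.6] [ 54.3 111.9] 89.8
side [472.4  18.4] [ 60.6 112.3] 85.3
side [485.6 166.8] [ 58.7 111.8] 83.0
```

View pics/side9.png

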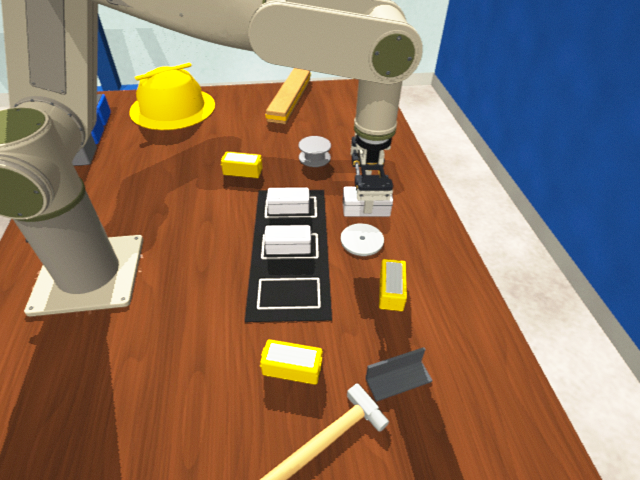

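The side view shows the held tin level at (368,201) above the plate (362,240). The left and middle tins stand in their outlines at (289,202) and (288,241), and the right place (289,293) is empty. The spool, hammer and angle look untouched. Handing in.

```bash
python3 -c "
from plant import robot; print(robot.close_job())"
```

```text
the job is handed in; nothing more can be done
None
```

The right tin is the one that rattles. I handed the job in with it held level over the round plate, at 31 s of the 72 s allowed. The interface gave no verdict, so the result below rests on my own checks.

I tried the tins from left to right. Each was lifted, tipped about 24–34° both ways and brought back to level, and I read the wrist moment after each tip.

| Tin | Change in level moment between the two tips (corrected for tilt) | Result |
|---|---|---|
| Left | about 0.01 N·m | packed, put back |
| Middle | about 0.03 N·m | packed, put back |
| Right | about 0.12 N·m (0.14 expected for a loose part) | rattles, presented |

**Final pose:** the tool centre is at (0.663, 0.026, 0.134) m, about 4 mm from the plate's centre line as I measured it. The tin is level within about 0.3°, with the gripper closed on 54 mm at 45 N. The level moment there was still shifted, at −0.12 N·m, which fits a loose part at one end.

**Other tins:** before the last grip, the top camera put the left and middle tins within about 3 mm of where they started, upright and released. The final side view agrees to about 8 mm, the less exact view. In the last top view the gripper hid the middle tin, and the left tin's outline read 6° skewed. I put the skew down to the gripper partly covering it, because the side view shows it straight.

**Bystanders:** the spool, hammer and angle look unmoved in the last side picture; I did not measure them.

**Near-limit moment:** while tipping the middle tin, the third joint reached about 2.50 rad, right at the end of its range. I used a gentler tip on that side for the right tin.

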